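Reload the stone viewer in reverse order

TASK

Move the four stone pots from the wooden desk rack into the four cells of the drawn-out viewer tray, in reverse order: the pot now farthest from the robot goes into the nearest cell and so on, until the one now nearest stands in the farthest cell. Set each one upright on the floor of its own cell and tip none over; when all four are in, slide the tray, which has a black knob to hold, fully home under the low light bar.

Things in the scene. Friction and masses are not known exactly. Their poses are not given: they have to be found in the camera images.
- pot_wide_c (a point): Wide, low round pot, 30 mm high, 42 mm in diameter; black lower part, clear cap with a small stone, standing upright and loose. The point is its centre, half-way up; z is up. Weighs 30 to 100 g.
- pot_square_c (a point): Square pot, 32 mm high, 36 x 36 mm, its sides square to its x and y; black lower part, clear cap with a small stone, standing upright and loose. The point is its centre, half-way up; z is up. Weighs 30 to 100 g.
- pot_hex_c (a point): Six-sided pot, 42 mm high, 34 mm across flats (one pair of flats faces along its y; 39 mm across corners, along x); black lower part, clear cap with a small stone, standing upright and loose. The point is its centre, half-way up; z is up. Weighs 30 to 100 g.
- pot_slim_c (a point): Slim round pot, 40 mm high, 28 mm in diameter; black lower part, clear cap with a small stone, standing upright and loose. The point is its centre, half-way up; z is up. Weighs 30 to 100 g.
- pad0: One of four like grey pads, 54 x 54 x 3 mm, in a row 66 mm apart on a low wooden rack to the robot's left (pad tops 15 mm above the desk). At the start the wide round pot stands on this one; pads never move, so they keep the old order. Origin: centre of its underside; x runs along the row, away from the robot.
- pad1: One of four like grey pads, 54 x 54 x 3 mm, in a row 66 mm apart on a low wooden rack to the robot's left (pad tops 15 mm above the desk). At the start the square pot stands on this one; pads never move, so they keep the old order. Origin: centre of its underside; x runs along the row, away from the robot.
- pad2: One of four like grey pads, 54 x 54 x 3 mm, in a row 66 mm apart on a low wooden rack to the robot's left (pad tops 15 mm above the desk). At the start the six-sided pot stands on this one; pads never move, so they keep the old order. Origin: centre of its underside; x runs along the row, away from the robot.
- pad3: One of four like grey pads, 54 x 54 x 3 mm, in a row 66 mm apart on a low wooden rack to the robot's left (pad tops 15 mm above the desk). At the start the slim round pot stands on this one; pads never move, so they keep the old order. Origin: centre of its underside; x runs along the row, away from the robot.
- tray_mid (a point): Centre of the aluminium tray's floor, 12 mm above the desk, right of the rack; moves with the tray. x runs along its row of four open cells, away from the robot; y left, towards the rack. Cell centres at x = -99, -33, 33, 99 mm; cells 62 mm square inside, ribs 4 mm thick, 5 mm high. Handle: upright black knob, 18 mm thick, top 50 mm above the floor, at x = 0, y = +100 mm on a flat low arm.
- tray (a joint): How far the tray is pushed in (m), along its -y: 0 fully out, 0.13 home against its stop; starts at 0 to 0.02. Friction about 3 N; stays where left. It goes under a fixed white light bar (330 mm long, 90 wide): underside 52 mm above the tray floor (10 mm over the tallest pot), top 64 mm above it; its edge is 95 mm to the -y side of the cells' centre line at joint 0.
Mind the look-alikes: they are no part of the job. Leave any green look-alike of the part that bears pot_square_c alone.

How it is judged (in metres and radians):
On the way, in this order (a step that is already met when the one before it is completed fails the run):
1. all four pots stand upright in the tray's cells in the reverse of their order on the rack, released (y of pot_wide_c in the frame of tray_mid between -0.018 and 0.018 m and z of pot_wide_c in the frame of tray_mid between 0.011 and 0.019 m and angle between each of pot_wide_c, pot_square_c, pot_hex_c, pot_slim_c's own z axis and vertical below 0.08 rad and (x of pot_wide_c in the frame of tray_mid between -0.117 and -0.081 m or x of pot_wide_c in the frame of tray_mid between -0.051 and -0.015 m or x of pot_wide_c in the frame of tray_mid between 0.015 and 0.051 m or x of pot_wide_c in the frame of tray_mid between 0.081 and 0.117 m) and y of pot_square_c in the frame of tray_mid between -0.018 and 0.018 m and z of pot_square_c in the frame of tray_mid between 0.012 and 0.02 m and (x of pot_square_c in the frame of tray_mid between -0.117 and -0.081 m or x of pot_square_c in the frame of tray_mid between -0.051 and -0.015 m or x of pot_square_c in the frame of tray_mid between 0.015 and 0.051 m or x of pot_square_c in the frame of tray_mid between 0.081 and 0.117 m) and y of pot_hex_c in the frame of tray_mid between -0.018 and 0.018 m and z of pot_hex_c in the frame of tray_mid between 0.017 and 0.025 m and (x of pot_hex_c in the frame of tray_mid between -0.117 and -0.081 m or x of pot_hex_c in the frame of tray_mid between -0.051 and -0.015 m or x of pot_hex_c in the frame of tray_mid between 0.015 and 0.051 m or x of pot_hex_c in the frame of tray_mid between 0.081 and 0.117 m) and y of pot_slim_c in the frame of tray_mid between -0.018 and 0.018 m and z of pot_slim_c in the frame of tray_mid between 0.016 and 0.024 m and (x of pot_slim_c in the frame of tray_mid between -0.117 and -0.081 m or x of pot_slim_c in the frame of tray_mid between -0.051 and -0.015 m or x of pot_slim_c in the frame of tray_mid between 0.015 and 0.051 m or x of pot_slim_c in the frame of tray_mid between 0.081 and 0.117 m) and ((x of pad1 in the frame of pad0 above 0 m and ((x of pot_wide_c in the frame of tray_mid above -0.066 m and x of pot_square_c in the frame of tray_mid below -0.066 m) or (x of pot_wide_c in the frame of tray_mid above 0 m and x of pot_square_c in the frame of tray_mid below 0 m) or (x of pot_wide_c in the frame of tray_mid above 0.066 m and x of pot_square_c in the frame of tray_mid below 0.066 m))) or (x of pad1 in the frame of pad0 below 0 m and ((x of pot_square_c in the frame of tray_mid above -0.066 m and x of pot_wide_c in the frame of tray_mid below -0.066 m) or (x of pot_square_c in the frame of tray_mid above 0 m and x of pot_wide_c in the frame of tray_mid below 0 m) or (x of pot_square_c in the frame of tray_mid above 0.066 m and x of pot_wide_c in the frame of tray_mid below 0.066 m)))) and ((x of pad2 in the frame of pad0 above 0 m and ((x of pot_wide_c in the frame of tray_mid above -0.066 m and x of pot_hex_c in the frame of tray_mid below -0.066 m) or (x of pot_wide_c in the frame of tray_mid above 0 m and x of pot_hex_c in the frame of tray_mid below 0 m) or (x of pot_wide_c in the frame of tray_mid above 0.066 m and x of pot_hex_c in the frame of tray_mid below 0.066 m))) or (x of pad2 in the frame of pad0 below 0 m and ((x of pot_hex_c in the frame of tray_mid above -0.066 m and x of pot_wide_c in the frame of tray_mid below -0.066 m) or (x of pot_hex_c in the frame of tray_mid above 0 m and x of pot_wide_c in the frame of tray_mid below 0 m) or (x of pot_hex_c in the frame of tray_mid above 0.066 m and x of pot_wide_c in the frame of tray_mid below 0.066 m)))) and ((x of pad3 in the frame of pad0 above 0 m and ((x of pot_wide_c in the frame of tray_mid above -0.066 m and x of pot_slim_c in the frame of tray_mid below -0.066 m) or (x of pot_wide_c in the frame of tray_mid above 0 m and x of pot_slim_c in the frame of tray_mid below 0 m) or (x of pot_wide_c in the frame of tray_mid above 0.066 m and x of pot_slim_c in the frame of tray_mid below 0.066 m))) or (x of pad3 in the frame of pad0 below 0 m and ((x of pot_slim_c in the frame of tray_mid above -0.066 m and x of pot_wide_c in the frame of tray_mid below -0.066 m) or (x of pot_slim_c in the frame of tray_mid above 0 m and x of pot_wide_c in the frame of tray_mid below 0 m) or (x of pot_slim_c in the frame of tray_mid above 0.066 m and x of pot_wide_c in the frame of tray_mid below 0.066 m)))) and ((x of pad2 in the frame of pad1 above 0 m and ((x of pot_square_c in the frame of tray_mid above -0.066 m and x of pot_hex_c in the frame of tray_mid below -0.066 m) or (x of pot_square_c in the frame of tray_mid above 0 m and x of pot_hex_c in the frame of tray_mid below 0 m) or (x of pot_square_c in the frame of tray_mid above 0.066 m and x of pot_hex_c in the frame of tray_mid below 0.066 m))) or (x of pad2 in the frame of pad1 below 0 m and ((x of pot_hex_c in the frame of tray_mid above -0.066 m and x of pot_square_c in the frame of tray_mid below -0.066 m) or (x of pot_hex_c in the frame of tray_mid above 0 m and x of pot_square_c in the frame of tray_mid below 0 m) or (x of pot_hex_c in the frame of tray_mid above 0.066 m and x of pot_square_c in the frame of tray_mid below 0.066 m)))) and ((x of pad3 in the frame of pad1 above 0 m and ((x of pot_square_c in the frame of tray_mid above -0.066 m and x of pot_slim_c in the frame of tray_mid below -0.066 m) or (x of pot_square_c in the frame of tray_mid above 0 m and x of pot_slim_c in the frame of tray_mid below 0 m) or (x of pot_square_c in the frame of tray_mid above 0.066 m and x of pot_slim_c in the frame of tray_mid below 0.066 m))) or (x of pad3 in the frame of pad1 below 0 m and ((x of pot_slim_c in the frame of tray_mid above -0.066 m and x of pot_square_c in the frame of tray_mid below -0.066 m) or (x of pot_slim_c in the frame of tray_mid above 0 m and x of pot_square_c in the frame of tray_mid below 0 m) or (x of pot_slim_c in the frame of tray_mid above 0.066 m and x of pot_square_c in the frame of tray_mid below 0.066 m)))) and ((x of pad3 in the frame of pad2 above 0 m and ((x of pot_hex_c in the frame of tray_mid above -0.066 m and x of pot_slim_c in the frame of tray_mid below -0.066 m) or (x of pot_hex_c in the frame of tray_mid above 0 m and x of pot_slim_c in the frame of tray_mid below 0 m) or (x of pot_hex_c in the frame of tray_mid above 0.066 m and x of pot_slim_c in the frame of tray_mid below 0.066 m))) or (x of pad3 in the frame of pad2 below 0 m and ((x of pot_slim_c in the frame of tray_mid above -0.066 m and x of pot_hex_c in the frame of tray_mid below -0.066 m) or (x of pot_slim_c in the frame of tray_mid above 0 m and x of pot_hex_c in the frame of tray_mid below 0 m) or (x of pot_slim_c in the frame of tray_mid above 0.066 m and x of pot_hex_c in the frame of tray_mid below 0.066 m)))) and contact force between each of pot_wide, pot_square, pot_hex, pot_slim and the fingers below 0.1 N), for 0.2 s.
2. the tray is fully home under the light bar (value of joint tray above 0.122 m), for 0.2 s.
At the end, for the whole second after the job is handed in: Each pot stands upright on the floor of its own cell (centre within 18 mm of the cell's centre each way, within 0.08 rad of upright), in the reverse of the order of the pads they started on; the tray is home (joint above 0.122 m); all at rest (y of pot_wide_c in the frame of tray_mid between -0.018 and 0.018 m and z of pot_wide_c in the frame of tray_mid between 0.011 and 0.019 m and angle between each of pot_wide_c, pot_square_c, pot_hex_c, pot_slim_c's own z axis and vertical below 0.08 rad and (x of pot_wide_c in the frame of tray_mid between -0.117 and -0.081 m or x of pot_wide_c in the frame of tray_mid between -0.051 and -0.015 m or x of pot_wide_c in the frame of tray_mid between 0.015 and 0.051 m or x of pot_wide_c in the frame of tray_mid between 0.081 and 0.117 m) and y of pot_square_c in the frame of tray_mid between -0.018 and 0.018 m and z of pot_square_c in the frame of tray_mid between 0.012 and 0.02 m and (x of pot_square_c in the frame of tray_mid between -0.117 and -0.081 m or x of pot_square_c in the frame of tray_mid between -0.051 and -0.015 m or x of pot_square_c in the frame of tray_mid between 0.015 and 0.051 m or x of pot_square_c in the frame of tray_mid between 0.081 and 0.117 m) and y of pot_hex_c in the frame of tray_mid between -0.018 and 0.018 m and z of pot_hex_c in the frame of tray_mid between 0.017 and 0.025 m and (x of pot_hex_c in the frame of tray_mid between -0.117 and -0.081 m or x of pot_hex_c in the frame of tray_mid between -0.051 and -0.015 m or x of pot_hex_c in the frame of tray_mid between 0.015 and 0.051 m or x of pot_hex_c in the frame of tray_mid between 0.081 and 0.117 m) and y of pot_slim_c in the frame of tray_mid between -0.018 and 0.018 m and z of pot_slim_c in the frame of tray_mid between 0.016 and 0.024 m and (x of pot_slim_c in the frame of tray_mid between -0.117 and -0.081 m or x of pot_slim_c in the frame of tray_mid between -0.051 and -0.015 m or x of pot_slim_c in the frame of tray_mid between 0.015 and 0.051 m or x of pot_slim_c in the frame of tray_mid between 0.081 and 0.117 m) and ((x of pad1 in the frame of pad0 above 0 m and ((x of pot_wide_c in the frame of tray_mid above -0.066 m and x of pot_square_c in the frame of tray_mid below -0.066 m) or (x of pot_wide_c in the frame of tray_mid above 0 m and x of pot_square_c in the frame of tray_mid below 0 m) or (x of pot_wide_c in the frame of tray_mid above 0.066 m and x of pot_square_c in the frame of tray_mid below 0.066 m))) or (x of pad1 in the frame of pad0 below 0 m and ((x of pot_square_c in the frame of tray_mid above -0.066 m and x of pot_wide_c in the frame of tray_mid below -0.066 m) or (x of pot_square_c in the frame of tray_mid above 0 m and x of pot_wide_c in the frame of tray_mid below 0 m) or (x of pot_square_c in the frame of tray_mid above 0.066 m and x of pot_wide_c in the frame of tray_mid below 0.066 m)))) and ((x of pad2 in the frame of pad0 above 0 m and ((x of pot_wide_c in the frame of tray_mid above -0.066 m and x of pot_hex_c in the frame of tray_mid below -0.066 m) or (x of pot_wide_c in the frame of tray_mid above 0 m and x of pot_hex_c in the frame of tray_mid below 0 m) or (x of pot_wide_c in the frame of tray_mid above 0.066 m and x of pot_hex_c in the frame of tray_mid below 0.066 m))) or (x of pad2 in the frame of pad0 below 0 m and ((x of pot_hex_c in the frame of tray_mid above -0.066 m and x of pot_wide_c in the frame of tray_mid below -0.066 m) or (x of pot_hex_c in the frame of tray_mid above 0 m and x of pot_wide_c in the frame of tray_mid below 0 m) or (x of pot_hex_c in the frame of tray_mid above 0.066 m and x of pot_wide_c in the frame of tray_mid below 0.066 m)))) and ((x of pad3 in the frame of pad0 above 0 m and ((x of pot_wide_c in the frame of tray_mid above -0.066 m and x of pot_slim_c in the frame of tray_mid below -0.066 m) or (x of pot_wide_c in the frame of tray_mid above 0 m and x of pot_slim_c in the frame of tray_mid below 0 m) or (x of pot_wide_c in the frame of tray_mid above 0.066 m and x of pot_slim_c in the frame of tray_mid below 0.066 m))) or (x of pad3 in the frame of pad0 below 0 m and ((x of pot_slim_c in the frame of tray_mid above -0.066 m and x of pot_wide_c in the frame of tray_mid below -0.066 m) or (x of pot_slim_c in the frame of tray_mid above 0 m and x of pot_wide_c in the frame of tray_mid below 0 m) or (x of pot_slim_c in the frame of tray_mid above 0.066 m and x of pot_wide_c in the frame of tray_mid below 0.066 m)))) and ((x of pad2 in the frame of pad1 above 0 m and ((x of pot_square_c in the frame of tray_mid above -0.066 m and x of pot_hex_c in the frame of tray_mid below -0.066 m) or (x of pot_square_c in the frame of tray_mid above 0 m and x of pot_hex_c in the frame of tray_mid below 0 m) or (x of pot_square_c in the frame of tray_mid above 0.066 m and x of pot_hex_c in the frame of tray_mid below 0.066 m))) or (x of pad2 in the frame of pad1 below 0 m and ((x of pot_hex_c in the frame of tray_mid above -0.066 m and x of pot_square_c in the frame of tray_mid below -0.066 m) or (x of pot_hex_c in the frame of tray_mid above 0 m and x of pot_square_c in the frame of tray_mid below 0 m) or (x of pot_hex_c in the frame of tray_mid above 0.066 m and x of pot_square_c in the frame of tray_mid below 0.066 m)))) and ((x of pad3 in the frame of pad1 above 0 m and ((x of pot_square_c in the frame of tray_mid above -0.066 m and x of pot_slim_c in the frame of tray_mid below -0.066 m) or (x of pot_square_c in the frame of tray_mid above 0 m and x of pot_slim_c in the frame of tray_mid below 0 m) or (x of pot_square_c in the frame of tray_mid above 0.066 m and x of pot_slim_c in the frame of tray_mid below 0.066 m))) or (x of pad3 in the frame of pad1 below 0 m and ((x of pot_slim_c in the frame of tray_mid above -0.066 m and x of pot_square_c in the frame of tray_mid below -0.066 m) or (x of pot_slim_c in the frame of tray_mid above 0 m and x of pot_square_c in the frame of tray_mid below 0 m) or (x of pot_slim_c in the frame of tray_mid above 0.066 m and x of pot_square_c in the frame of tray_mid below 0.066 m)))) and ((x of pad3 in the frame of pad2 above 0 m and ((x of pot_hex_c in the frame of tray_mid above -0.066 m and x of pot_slim_c in the frame of tray_mid below -0.066 m) or (x of pot_hex_c in the frame of tray_mid above 0 m and x of pot_slim_c in the frame of tray_mid below 0 m) or (x of pot_hex_c in the frame of tray_mid above 0.066 m and x of pot_slim_c in the frame of tray_mid below 0.066 m))) or (x of pad3 in the frame of pad2 below 0 m and ((x of pot_slim_c in the frame of tray_mid above -0.066 m and x of pot_hex_c in the frame of tray_mid below -0.066 m) or (x of pot_slim_c in the frame of tray_mid above 0 m and x of pot_hex_c in the frame of tray_mid below 0 m) or (x of pot_slim_c in the frame of tray_mid above 0.066 m and x of pot_hex_c in the frame of tray_mid below 0.066 m)))) and value of joint tray above 0.122 m and linear speed of each of pot_wide, pot_square, pot_hex, pot_slim below 0.02 m/s and velocity of joint tray below 0.01 m/s); the robot touches nothing.
It fails at once if a pot is tipped over (angle between any of pot_wide_c, pot_square_c, pot_hex_c, pot_slim_c's own z axis and vertical above 0.6 rad).
It also fails if it takes over 118 s, if anything falls off the work surface, if the arm or the gripper's body presses on something with over 40 N, if the wrist force passes 120 N, or if a joint passes its speed limit or range.

ROBOT

A 6-joint arm with a two-finger parallel gripper is mounted at the origin on the work surface. World frame = base frame: x ahead of the robot, y to its left, z up, the work surface at z = 0. Lengths are in mm, angles in rad, forces in N, time in s.
With the tool pointing down it reaches from about 350 to 975 mm from the base axis. Payload 7.1 kg.
Tool frame: the origin (TCP) lies midway between the tips of the shut fingers; the grasp point (between the pads) lies 19 mm behind it (ctrl.grasp_offset is the distance from the TCP to the grasp point, in mm); z points along the fingers, y is the line along which they close (so a half turn about z gives the same grasp; the last joint's range is limited). The gripper opens to 88 mm and grips with 3 to 60 N. Pads are 20 mm wide; open, the fingers measure 115 mm over their backs; the gripper's body (75 mm by 178 mm) begins 61 mm behind the grasp point.
Start: joints at [1.094, 0.423, 1.63, -0, 1.089, -0.019], TCP at [276.202, 560.64, 193.675] pointing down, gripper open.
Joint ranges: [-3, 3], [-0.9, 2.11], [0.09, 2.58], [-1.31, 4.45], [0.11, 2.69], [-2.54, 2.54]. Speed limits (rad/s): [2.39, 2.39, 3.01, 3.14, 3.14, 3.14].

INTERFACE

Orientations are given as a rotation vector (axis times angle).
In Python, from workcell import ctrl gives the robot as it stands. The module is installed in compiled form; this text tells all that it offers.
- The arm moves only by the tool servo_tool, never from a script. Its argument "rows" is a list of rows, each a list of 7 numbers: the turn, a rotation vector about the tool's x, y, z as a fraction of full scale, then the shift along the tool's x, y, z as a fraction of full scale, then the finger opening in mm, from 0 to 87.8. A call has 1 to 10 rows; each row is the pose to reach, as a shift and turn from the pose commanded when the call began, along the tool's axes at that moment; what a row does not reach only later rows make up. Full scale, the value 1, is 20 cm for a shift and 1.5 rad for a turn. A row lasts 1/8 s, in which the tool goes at most 62.5 mm and 10.7 degrees, less where a joint would pass 70% of its speed; a pose out of reach is approached as far as the arm can. A call with a number of a shift or a turn outside -1 to 1 is refused whole. A call with a gripper value outside its range is refused whole. The fingers move at their own pace and stop on an object; the grip force is fixed at half the most. Time passes only in rows, so rows that repeat a pose let the fingers close. It gives the time, the measured TCP pose, the force, the opening and the grip force at its end, in the units of the state.
- ctrl.get_obs(): the state, without advancing time (a new reading comes with each control period).
- ctrl.get_image(name): name is "scene" or "top" or "wrist"; returns (picture, depth): 420x560x3 uint8, red, green, blue; 420x560 float32, mm along the optical axis (not along the pixel's ray), 0 where there is no reading.
- ctrl.camera_info(name): a dict with "intrinsics" (3x3 intrinsics, pixels), "R" (3x3) and "t" (3): a world point X has camera coordinates R X + t. Camera axes: x right, y down, z forward; pixel columns grow to the right and rows downward; lengths in mm; the calibration is good to about 2 mm. A picture is of the moment at which its call begins: read the wrist's pose just before it. camera_info takes no time and is no camera call; for the wrist camera it gives the pose at the moment of the call.
- ctrl.close_job(): hands the job in; it is judged then, once.
The state is a dict: "t": time; "qpos": joint angles; "qvel": joint speeds; "joint_torque": joint torques, N m; "ee_pos": TCP position; "orientation": TCP orientation; "ft_force": force on the tool from outside, world axes, zero at the start; "moment": the same for the moment, N m; "width": finger opening in mm; "grasp_force": force on a finger pad.
Only numpy, scipy, OpenCV 4.12 (cv2) and the standard library are available. Lean on these libraries where they do the work, as an engineer would, in place of code of your own. Each camera call takes 0.05 s, during which the arm holds its last target. There are 200 camera calls.

## Working session

There is one attempt and no reset: what is moved stays moved. The work goes in short steps, Python scripts to look and compute and a tool call to move; the robot and the scene stay as the last step left them, time stands still between calls to the robot, and variables do not carry over. Pictures are saved under pics/ and viewed, at most 14 in all, crops included, and the job is handed in when it is done.

Besides the shell and the picture viewer there is one more tool, called by a JSON object that holds its "method" and its "body", one argument or row to a line. servo_tool: Moves the arm, as the interface text tells. Its arguments: {"type":"object","properties":{"rows":{"type":"array","items":{"type":"array","items":{"type":"number"}}}},"required":["rows"]}

```bash
mkdir -p pics; cat > h.py <<'E'
import numpy as np, cv2
from workcell import ctrl
def grab(n):
    ci=ctrl.camera_info(n); im,d=ctrl.get_image(n); return im,d,ci
def cast(ci,u,v,z):
    K=np.array(ci["intrinsics"]);R=np.array(ci["R"]);t=np.array(ci["t"]).ravel()
    o=-R.T@t; r=R.T@np.linalg.inv(K)@np.array([u,v,1.]); return o+r*(z-o[2])/r[2]
def pts(ci,d):
    K=np.array(ci["intrinsics"]);R=np.array(ci["R"]);t=np.array(ci["t"]).ravel()
    v,u=np.mgrid[:d.shape[0],:d.shape[1]]
    p=np.stack([(u-K[0,2])*d/K[0,0],(v-K[1,2])*d/K[1,1],d],-1)
    return (p-t)@R
def save(n,im): cv2.imwrite("pics/"+n,im[:,:,::-1])
E
python3 - <<'E'
from h import *
for n in ("scene","top","wrist"):
    im,d,ci=grab(n); save(n+"0.png",im); np.savez(n+"0.npz",im=im,d=d,**ci)
    R=np.array(ci["R"]);print(n,-R.T@np.array(ci["t"]).ravel(),R[2],ci["intrinsics"][0])
o=ctrl.get_obs();print(o["t"],o["ee_pos"],o["orientation"],o["width"],ctrl.grasp_offset)
E
```

```text
scene [942.18714674 638.58289615 614.71823978] [-0.50057833 -0.59693473 -0.6269691 ] [462.77234307   0.         286.39825306]
top [402.5998986  134.56469303 931.37102633] [ 0.11220968 -0.00305273 -0.99367986] [457.35844446   0.         278.15971569]
wrist [215.93356904 590.88318659 382.7344742 ] [ 0.2187888  -0.10759785 -0.96982172] [324.16187424   0.         279.76318073]
0.15 [275.99760297 560.22138109 193.07024998] [-7.12777493e-01 -3.05934977e+00  1.86872238e-03] 87.83915741985237 18.700000000000003
```

View pics/top0.png

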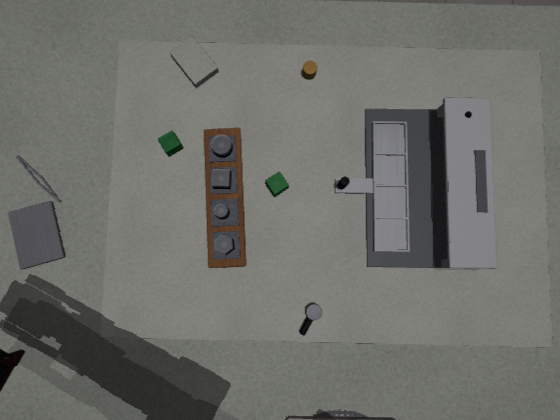

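View pics/scene0.png

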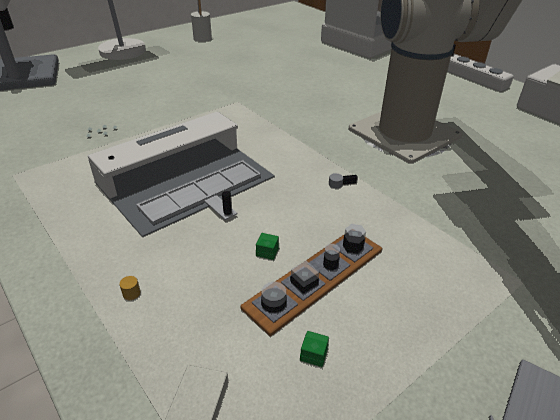

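The top view shows, from far to near: wide (221,146), square (221,178), slim (221,211) and hex (224,245). The tray cells are at (390,140) to (390,233), the knob at (343,183) and the light bar at (468,185). Look-alikes for the square pot are the green blocks at (170,143) and (277,184), and the magnifier and amber cylinder aren't part of the job. I choose the four dark pots on the wooden rack.

```bash
python3 - <<'E'
from h import *
def L(n):
    z=np.load(n+"0.npz"); return z["im"],z["d"],{k:z[k] for k in("intrinsics","R","t")}
for n in("top","scene"):
    im,d,ci=L(n); P=pts(ci,d)
    # rack
    hsv=cv2.cvtColor(im,cv2.COLOR_RGB2HSV)
    m=((hsv[...,0]<15)&(hsv[...,1]>110)&(d>0)&(P[...,2]<60)&(P[...,2]>3)&(P[...,0]>250)&(P[...,1]<420)&(P[...,1]>80)).astype(np.uint8)
    q=P[m>0]; print(n,"rack",len(q),q.mean(0),np.median(q[:,2]))
    (c,s,a)=cv2.minAreaRect(q[:,:2].astype(np.float32)); box=cv2.boxPoints((c,s,a)); print(c,s,a)
    # pots: points z>25 inside rack box
    inside=np.array([[cv2.pointPolygonTest(box,(float(x),float(y)),False)>0 for x,y in r] for r in P[...,:2]])
    pm=(inside&(P[...,2]>24)&(d>0)).astype(np.uint8)
    k,lab,st,_=cv2.connectedComponentsWithStats(pm)
    for i in range(1,k):
        if st[i,4]>25:
            q=P[lab==i]; print(" pot",st[i,:5],np.median(q,0).round(1),"z95",np.percentile(q[:,2],[50,90,97]).round(1),"mid",((q.min(0)+q.max(0))/2).round(1),np.ptp(q,0).round(1))
    # knob etc
    u=P
    for nm,(x0,x1,y0,y1,z0,z1) in dict(knob=(250,550,-60,60,45,75)).items():
        mm=(P[...,0]>x0)&(P[...,0]<x1)&(P[...,1]>y0)&(P[...,1]<y1)&(P[...,2]>z0)&(P[...,2]<z1)
        q=P[mm];print(nm,len(q), np.median(q,0) if len(q) else 0, (q.min(0),q.max(0)) if len(q) else 0)
im,d,ci=L("top")
for n,(u,v) in dict(cells_tl=(372,122),tr=(407,121),br=(409,251),bl=(374,252)).items(): print(n,cast(ci,u,v,17))
P=pts(ci,d)
for p in [(390,140),(390,170),(390,202),(391,234),(355,186),(465,150),(420,185)]: print(p,P[p[1],p[0]])
E
```

```text
top rack 2002 [531.75254229 240.99525391  11.26810137] 11.266414335139746
(537.4457397460938, 242.46487426757812) (284.17669677734375, 74.56553649902344) 4.178756237030029
 pot [211 134  22  23 376] [635.  247.8  44.1] z95 [44.1 46.4 47. ] mid [637.6 248.3  36.3] [40.6 41.1 24.4]
 pot [212 169  19  20 358] [568.  245.5  45.9] z95 [45.9 48.2 49. ] mid [569.3 246.7  38.1] [35.3 35.  28. ]
 pot [214 203  16  16 185] [502.8 241.9  53.8] z95 [53.8 56.1 57. ] mid [504.3 242.8  41.5] [27.4 26.6 34.2]
 pot [215 234  20  21 293] [438.6 233.6  56.1] z95 [56.1 58.  59.1] mid [438.9 234.2  43.2] [37.4 34.6 35.5]
knob 0 0 0
scene rack 1663 [570.83615909 260.61253714  11.60180547] 11.796484548453988
(539.155029296875, 243.10777282714844) (285.9080505371094, 77.04597473144531) 4.457526206970215
 pot [343 224  23  27 471] [447.7 241.9  51.6] z95 [51.6 57.5 58.4] mid [440.6 236.7  41.6] [38.1 35.6 35.1]
 pot [324 244  16  24 319] [511.1 249.2  49. ] z95 [49.  55.8 56.4] mid [505.2 244.5  41.2] [28.5 27.6 34.2]
 pot [290 261  29  30 575] [576.8 253.3  45.7] z95 [45.7 47.9 48.7] mid [571.8 248.5  36.8] [36.7 37.1 25.3]
 pot [261 282  26  28 601] [642.9 254.7  44.4] z95 [44.4 46.2 46.7] mid [638.9 250.   36.2] [41.2 40.8 24.4]
knob 0 0 0
cells_tl [698.35384554 -57.1349619   17.        ]
tr [ 702.30409872 -129.36603089   17.        ]
br [ 435.05521531 -131.18495844   17.        ]
bl [431.41259895 -61.24757974  17.        ]
(390, 140) [662.37147321 -95.0927984   13.08692939]
(390, 170) [599.58298277 -94.96045866  12.6160145 ]
(390, 202) [533.47227461 -94.65427106  12.79032717]
(391, 234) [468.67446714 -97.07183732  10.16422138]
(355, 186) [565.38317482 -24.1568153    8.53168506]
(465, 150) [ 628.81688242 -223.60742446   74.93574273]
(420, 185) [ 571.33417751 -158.4439825     5.14468329]
```

View pics/wrist0.png

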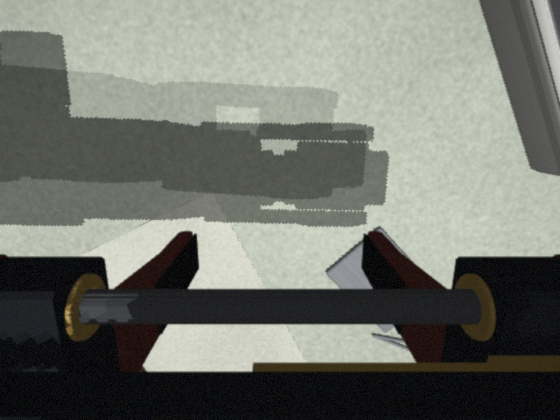

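```bash
python3 - <<'E'
from h import *
def L(n):
    z=np.load(n+"0.npz"); return z["im"],z["d"],{k:z[k] for k in("intrinsics","R","t")}
def rect(q):
    (c,s,a)=cv2.minAreaRect(q.astype(np.float32)); return np.round([*c,*s,a],2)
for n in("top","scene"):
    im,d,ci=L(n); P=pts(ci,d); g=cv2.cvtColor(im,cv2.COLOR_RGB2GRAY)
    for th in (110,130):
        m=((g>th)&(d>0)&(abs(P[...,0]-567)<150)&(abs(P[...,1]+95)<50)&(P[...,2]<35)).astype(np.uint8)
        m=cv2.morphologyEx(m,cv2.MORPH_OPEN,np.ones((3,3)))
        v,u=np.nonzero(m); q=np.array([cast(ci,a,b,16)[:2] for a,b in zip(u,v)])
        print(n,th,len(q),rect(q))
    # bar top
    m=(P[...,2]>65)&(P[...,2]<85)&(P[...,1]<-150)&(P[...,1]>-330)&(d>0)&(P[...,0]>300)&(P[...,0]<800); print("bar",rect(P[m][:,:2]),np.median(P[m][:,2]))
    m=(P[...,2]>18)&(P[...,2]<75)&(P[...,1]<40)&(P[...,1]>-30)&(abs(P[...,0]-567)<80)&(d>0); q=P[m]; print("knob",len(q),(q.min(0)+q.max(0))/2,q.min(0),q.max(0))
    for nm,c in dict(square=(570.5,247.6),hex=(439.8,235.5)).items():
        m=(np.hypot(P[...,0]-c[0],P[...,1]-c[1])<30)&(P[...,2]>(43 if nm=='square' else 45))&(d>0)
        print(nm,rect(P[m][:,:2]),m.sum())
    for b in [(625,350),(560,135)]:
        m=(np.hypot(P[...,0]-b[0],P[...,1]-b[1])<50)&(im[...,1]>im[...,0]*1.5+20)&(d>0); print("green",m.sum(),P[m].max(0) if m.any() else 0,P[m].min(0) if m.any() else 0)
im,d,ci=L("top"); save("c1.png",cv2.resize(im[120:270,190:420],None,fx=3,fy=3,interpolation=2))
E
```

```text
top 110 3820 [565.55 -84.13 259.23  78.33   1.2 ]
top 130 1261 [521.35 -82.61 174.07  62.31   8.17]
bar [ 569.57 -232.1   328.     92.11    0.72] 75.24278078430768
knob 106 [566.59612865   4.86162347  41.58674799] [557.53564818  -3.70267501  18.08187314] [575.65660912  13.42592195  65.09162284]
square [569.34 246.8   34.63  33.97   1.58] 300
hex [439.25 234.92  35.61  32.76  69.83] 268
green 281 [663.06382999 377.36412132  36.72668508] [621.04724985 332.18934054   9.86939271]
green 273 [584.25531142 157.9573581   35.94121779] [541.59169118 115.10453137  10.2740977 ]
scene 110 1910 [571.4  -80.99 259.27  80.9    0.91]
scene 130 1873 [ 5.7172e+02 -8.0470e+01  2.5861e+02  7.9800e+01  5.6000e-01]
bar [ 5.7076e+02 -2.2929e+02  3.3025e+02  9.5750e+01  3.5000e-01] 75.76781789785979
knob 192 [568.34858341   6.52736451  41.16404622] [559.25326953  -2.40728656  18.13266004] [577.44389728  15.46201558  64.1954324 ]
square [571.05 248.22  35.51  35.73  88.81] 347
hex [440.6  236.36  37.87  34.28  70.38] 288
green 682 [668.48679848 380.22663753  35.26963338] [622.93782383 333.23631733   3.81003642]
green 405 [589.96825654 161.22095679  34.68767467] [545.64293707 113.93021628   2.36846615]
```

View pics/c1.png

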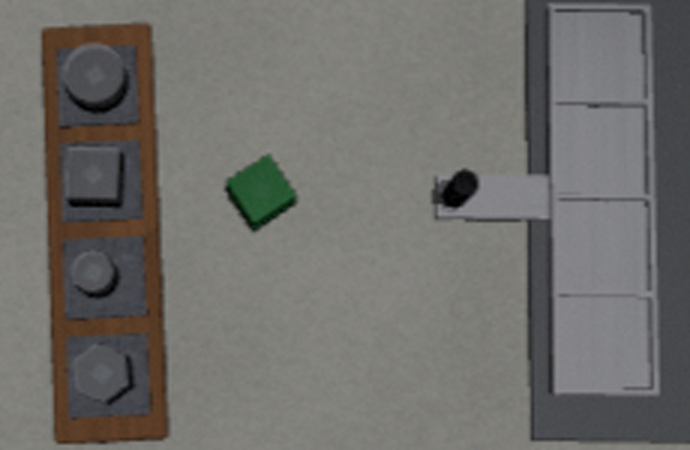

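The crop confirms the pots and the green blocks. The two views agree to about 2 mm, and the heights match the text. Next I square the gripper and move over the row.

{"method": "servo_tool", "body": {
  "rows": [
    [0,0,-0.12,-0.35,-0.16,0,87],
    [0,0,-0.24,-0.65,-0.3,0,87],
    [0,0,-0.305,-0.945,-0.425,0,87],
    [0,0,-0.305,-0.945,-0.425,0,87],
    [0,0,-0.305,-0.945,-0.425,0,87]
  ]
}}

```text
t: 0.78
ee_pos: [408.8, 400.2, 193.6]
orientation: [-0.006, -3.141, -0.0]
ft_force: [0.9, -0.9, 0.2]
width: 87.0
grasp_force: 0.0
```

{"method": "servo_tool", "body": {
  "rows": [
    [0,0,0,-0.2,-0.25,0,70],
    [0,0,0,-0.45,-0.53,0,70],
    [0,0,0,-0.66,-0.8,0,70],
    [0,0,0,-0.66,-0.8,0,70],
    [0,0,0,-0.66,-0.8,0,70]
  ]
}}

```text
t: 1.4
ee_pos: [540.1, 241.5, 193.4]
orientation: [-0.003, -3.141, -0.001]
ft_force: [0.2, 0.8, 0.5]
width: 70.1
grasp_force: 0.0
```

```bash
cat >> h.py <<'E'
from scipy.spatial.transform import Rotation as Ro
def st():
    o=ctrl.get_obs(); R=Ro.from_rotvec(o["orientation"]).as_matrix()
    print("t",round(o["t"],2),"tcp",np.round(o["ee_pos"],1),"yaw_y",round(np.degrees(np.arctan2(R[1,1],R[0,1])),2),"zax",R[:,2].round(3),"w",round(o["width"],1),"gf",round(o["grasp_force"],1),"F",np.round(o["ft_force"],1)); return o,R
E
python3 - <<'E'
from h import *
st(); im,d,ci=grab("wrist"); save("w1.png",im); np.savez("w1.npz",im=im,d=d,**ci)
P=pts(ci,d)
for nm,c,z in [("wide",(638.3,249.2),40),("square",(570.5,247.6),44),("slim",(504.8,243.6),45),("hex",(439.8,235.5),45)]:
    m=(np.hypot(P[...,0]-c[0],P[...,1]-c[1])<30)&(P[...,2]>z)&(P[...,2]<75)&(d>0); q=P[m]
    if len(q): print(nm,len(q),((q.min(0)+q.max(0))/2).round(1),np.ptp(q,0).round(1),cv2.minAreaRect(q[:,:2].astype(np.float32)),np.percentile(q[:,2],97))
E
```

```text
t 1.4 tcp [540.1 241.5 193.4] yaw_y 89.91 zax [-0.  0. -1.] w 70.1 gf 0.0 F [0.2 0.8 0.5]
wide 929 [635.6 250.7  43. ] [39.9 40.1  5.7] ((635.5286254882812, 250.79551696777344), (39.670806884765625, 39.505088806152344), 46.265689849853516) 45.13276379652159
square 958 [567.8 249.4  46.1] [33.9 34.   4.2] ((567.8153076171875, 249.38589477539062), (33.9964714050293, 33.91819381713867), 89.98357391357422) 47.22967486308706
slim 555 [502.6 245.   51.8] [26.3 25.3  8.4] ((502.6094055175781, 244.98390197753906), (26.25188636779785, 25.337268829345703), 0.020638396963477135) 55.0089614419302
hex 1112 [437.7 237.4  51.6] [36.6 35.3 13.1] ((437.6971435546875, 237.41607666015625), (37.13286590576172, 33.005165100097656), 9.072619438171387) 57.050637238822
```

View pics/w1.png

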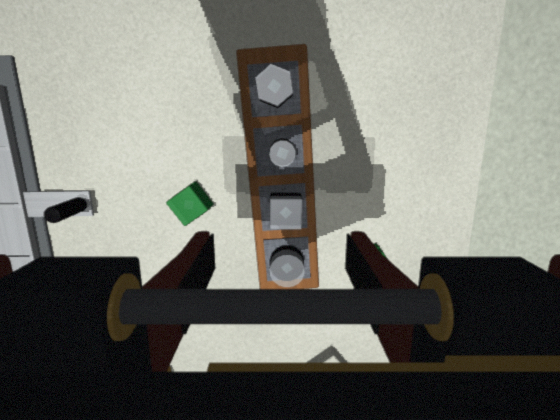

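The wrist view shows the hex at (275,85), slim at (283,152), square at (286,212) and wide at (287,268). Hex flats are turned about 9°, and the square is aligned with the axes. Next I pick the wide pot.

{"method": "servo_tool", "body": {
  "rows": [
    [0,0,0,-0.25,0.02,0,70],
    [0,0,0,-0.485,0.041,0.15,70],
    [0,0,0,-0.485,0.041,0.4,70],
    [0,0,0,-0.485,0.041,0.65,70],
    [0,0,0,-0.485,0.041,0.8,70],
    [0,0,0,-0.485,0.041,0.852,70],
    [0,0,0,-0.485,0.041,0.852,70]
  ]
}}

```text
t: 2.33
ee_pos: [636.4, 250.5, 23.3]
orientation: [0.002, -3.141, 0.0]
ft_force: [-0.0, 0.3, -0.3]
width: 70.3
grasp_force: 0.0
```

{"method": "servo_tool", "body": {
  "rows": [
    [0,0,0,0,0,0,36],
    [0,0,0,0,0,0,36],
    [0,0,0,0,0,0,36],
    [0,0,0,0,0,0,36],
    [0,0,0,0,0,0,36],
    [0,0,0,0,0,0,36]
  ]
}}

```text
t: 3.08
ee_pos: [637.1, 248.9, 23.2]
orientation: [-0.001, -3.141, 0.0]
ft_force: [0.5, 0.4, 0.3]
width: 35.4
grasp_force: 0.0
```

```bash
python3 - <<'E'
from h import *
st(); im,d,ci=grab("scene"); save("s1.png",cv2.resize(im[180:360,200:420],None,fx=3,fy=3))
E
```

```text
t 3.08 tcp [637.1 248.9  23.2] yaw_y 89.97 zax [-0. -0. -1.] w 35.4 gf 0.0 F [0.5 0.4 0.3]
```

View pics/s1.png

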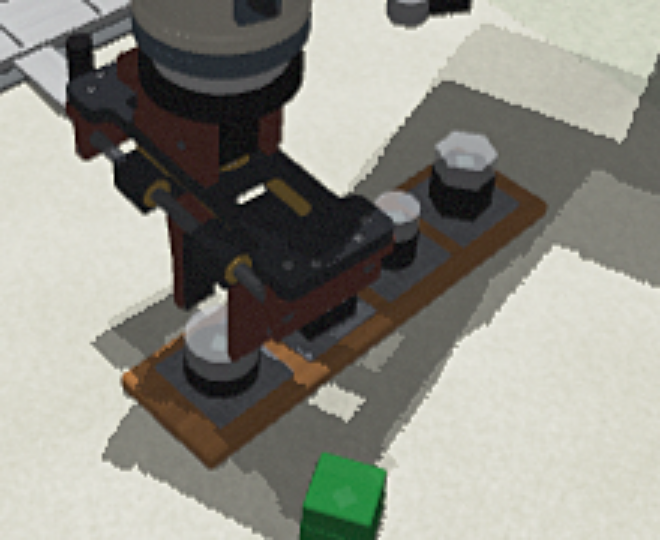

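```bash
python3 - <<'E'
from h import *
for n in("scene","top"):
    im,d,ci=grab(n);P=pts(ci,d)
    m=(d>0)&(P[...,2]>20)&(P[...,2]<48)&(P[...,0]>610)&(P[...,0]<700)&(P[...,1]>200)&(P[...,1]<300);q=P[m]
    if len(q): print(n,len(q),q.min(0),q.max(0))
    # finger points
    r=im.astype(int); m=(d>0)&(P[...,2]>20)&(P[...,2]<90)&(P[...,0]>580)&(P[...,0]<700)&(P[...,1]>180)&(P[...,1]<320)&(r[...,0]>1.6*r[...,1])&(r[...,0]<110)
    q=P[m]; print("finger",len(q), q.min(0),q.max(0)) if len(q) else None
    if n=="scene": save("s2.png",np.hstack([cv2.resize(im[220:330,230:340],None,fx=5,fy=5)]))
E
```

```text
scene 485 [620.56897754 228.87983463  20.19654456] [659.69425903 270.64541635  47.53336232]
finger 194 [584.58729935 222.70819713  20.83102667] [659.19360093 277.95885521  89.95717425]
```

View pics/s2.png

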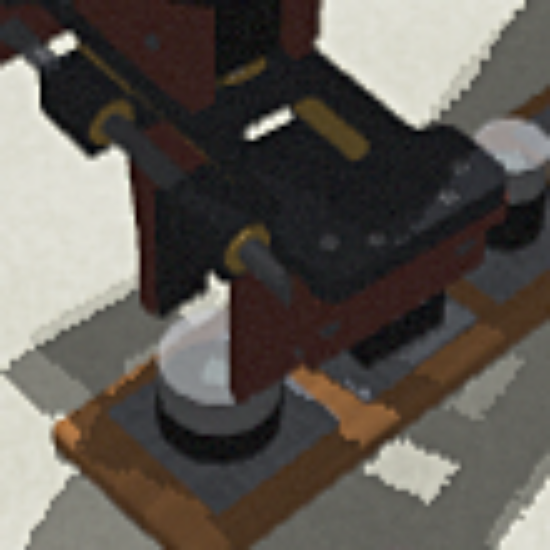

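```bash
python3 - <<'E'
from h import *
ci=ctrl.camera_info("scene");K=np.array(ci["intrinsics"]);R=np.array(ci["R"]);t=np.array(ci["t"]).ravel()
for X in [(637,249,23),(647,267,23),(647,280,23),(627,280,23),(627,267,23),(638,249,15),(638,249,45)]:
    p=K@(R@np.array(X,float)+t);p=p[:2]/p[2]; print(X,p.round(1),"crop",((p-[230,220])*5).round())
im,d,ci=grab("scene");P=pts(ci,d)
for u,v in [(278,298),(280,290),(285,293),(290,293),(300,287),(320,272),(262,280),(265,270),(272,292),(275,305)]: print(u,v,P[v,u].round(0),im[v,u])
E
```

```text
(637, 249, 23) [274.1 299.3] crop [220. 396.]
(647, 267, 23) [276.1 309.2] crop [230. 446.]
(647, 280, 23) [281.1 314.4] crop [256. 472.]
(627, 280, 23) [290.9 308.2] crop [304. 441.]
(627, 267, 23) [285.8 303.1] crop [279. 416.]
(638, 249, 15) [273.6 302.8] crop [218. 414.]
(638, 249, 45) [273.6 290.6] crop [218. 353.]
278 298 [650. 275.  59.] [52 30 25]
280 290 [647. 276.  77.] [54 34 29]
285 293 [636. 275.  62.] [51 28 23]
290 293 [601. 247.  11.] [112  72  42]
300 287 [656. 330. 138.] [55 29 26]
320 272 [619. 329. 143.] [54 32 31]
262 280 [648. 232.  62.] [24 25 23]
265 270 [641. 230.  79.] [25 26 29]
272 292 [642. 250.  45.] [160 171 171]
275 305 [649. 266.  34.] [67 67 68]
```

```bash
python3 - <<'E'
from h import *
im,d,ci=grab("scene");P=pts(ci,d)
r=im.astype(int); m=(d>0)&(r[...,0]>1.4*r[...,1])&(r[...,0]<75)&(P[...,1]>262)&(P[...,1]<290)&(P[...,0]>610)&(P[...,0]<665)&(P[...,2]>15)
q=P[m];print(len(q),np.percentile(q,[0,2,5,10,50,90,100],axis=0).round(1))
im,d,ci=grab("wrist");P=pts(ci,d)
for nm,c,z in [("wide",(638.3,249.2),35)]:
    m=(np.hypot(P[...,0]-c[0],P[...,1]-c[1])<45)&(d>0)&(P[...,2]<120)&(P[...,2]>20); q=P[m]; print(len(q),np.percentile(q,[0,5,50,95,100],axis=0).round(1))
E
```

```text
449 [[617.  262.   20. ]
 [618.9 262.5  56. ]
 [620.2 263.3  58.8]
 [623.2 264.4  62.7]
 [647.7 273.6 102.6]
 [657.8 278.1 206.9]
 [664.2 286.5 235.2]]
8472 [[615.  221.1  20. ]
 [617.9 226.1  34.4]
 [626.9 250.6  44.8]
 [648.7 274.5 110.3]
 [655.8 279.5 120. ]]
```

Fingertips stand about 31 mm higher than the reported TCP z, so they closed just above the pot's cap. The scene depth and the image projection both show this. I'll open, lower part-way and measure again.

{"method": "servo_tool", "body": {
  "rows": [
    [0,0,0,0,0,0,70],
    [0,0,0,0,0,0,70],
    [0,0,0,0,0,0,70],
    [0,0,0,0,0,0,70],
    [0,0,0,0,0,0.03,70],
    [0,0,0,0,0,0.07,70],
    [0,0,0,0,0,0.1,70],
    [0,0,0,0,0,0.1,70]
  ]
}}

```text
t: 4.38
ee_pos: [636.5, 248.7, 2.3]
orientation: [-0.001, -3.14, 0.001]
ft_force: [0.5, 0.4, 0.1]
width: 70.0
grasp_force: 0.0
```

```bash
python3 - <<'E'
from h import *
st()
im,d,ci=grab("scene");P=pts(ci,d)
r=im.astype(int); m=(d>0)&(r[...,0]>1.4*r[...,1])&(r[...,0]<75)&(P[...,1]>275)&(P[...,1]<305)&(P[...,0]>610)&(P[...,0]<665)&(P[...,2]>15)
q=P[m];print(len(q),np.percentile(q,[0,2,5,10,50,90,100],axis=0).round(1))
save("s3.png",cv2.resize(im[220:330,230:340],None,fx=5,fy=5))
E
```

```text
t 4.38 tcp [636.5 248.7   2.3] yaw_y 89.98 zax [-0.001 -0.001 -1.   ] w 70.0 gf 0.0 F [0.5 0.4 0.1]
220 [[614.6 275.1  15.1]
 [627.  276.8  33.5]
 [627.8 280.   35.2]
 [630.  284.8  38. ]
 [646.5 291.6  53.6]
 [649.8 293.2 204.7]
 [664.8 296.  214.7]]
```

View pics/s3.png

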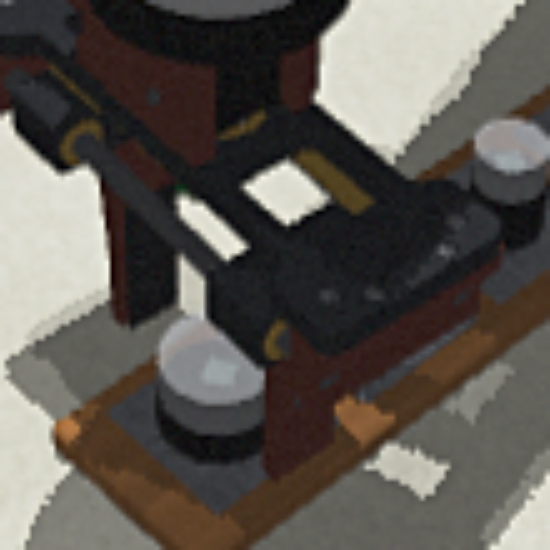

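The fingers now straddle the pot, and their tips are at about 33 mm. I lower 10 mm more and close.

{"method": "servo_tool", "body": {
  "rows": [
    [0,0,0,0,0.003,0.03,70],
    [0,0,0,0,0.003,0.05,70],
    [0,0,0,0,0.003,0.05,36],
    [0,0,0,0,0.003,0.05,36],
    [0,0,0,0,0.003,0.05,36],
    [0,0,0,0,0.003,0.05,36],
    [0,0,0,0,0.003,0.05,36],
    [0,0,0,0,0.003,0.05,36]
  ]
}}

```text
t: 5.42
ee_pos: [637.3, 249.6, -6.6]
orientation: [0.001, 3.141, 0.0]
ft_force: [0.5, 0.5, 1.7]
width: 40.7
grasp_force: 30.0
```

{"method": "servo_tool", "body": {
  "rows": [
    [0,0,0,0,0,-0.1,36],
    [0,0,0,0,0,-0.25,36],
    [0,0,0,0.02,-0.05,-0.41,36],
    [0,0,0,0.1,-0.22,-0.41,36],
    [0,0,0,0.2,-0.42,-0.41,36],
    [0,0,0,0.3,-0.62,-0.41,36],
    [0,0,0,0.4,-0.82,-0.41,36],
    [0,0,0,0.42,-0.86,-0.41,36]
  ]
}}

```text
t: 6.42
ee_pos: [552.0, 75.8, 76.4]
orientation: [-0.004, -3.141, 0.0]
ft_force: [0.5, 0.7, -1.0]
width: 40.4
grasp_force: 30.0
```

{"method": "servo_tool", "body": {
  "rows": [
    [0,0,0,0.1,-0.2,0,36],
    [0,0,0,0.2,-0.4,0,36],
    [0,0,0,0.3,-0.6,0,36],
    [0,0,0,0.4,-0.8,0,36],
    [0,0,0,0.42,-0.864,0,36],
    [0,0,0,0.42,-0.864,0,36],
    [0,0,0,0.42,-0.864,0,36]
  ]
}}

```text
t: 7.3
ee_pos: [470.2, -94.3, 75.6]
orientation: [-0.001, 3.141, 0.0]
ft_force: [-0.5, 1.1, -0.9]
width: 41.1
grasp_force: 30.0
```

```bash
python3 - <<'E'
from h import *
st()
for n in ("scene","top"):
    im,d,ci=grab(n);P=pts(ci,d)
    m=(d>0)&(P[...,2]>80)&(P[...,2]<140)&(P[...,0]>435)&(P[...,0]<500)&(abs(P[...,1]+95)<21);q=P[m]
    if len(q): print(n,len(q),np.percentile(q,[0,5,50,95,100],axis=0).round(1))
    if n=="scene": save("s4.png",cv2.resize(im[60:280,80:300],None,fx=2.7,fy=2.7))
E
```

```text
t 7.3 tcp [470.2 -94.3  75.6] yaw_y 90.03 zax [ 0.001  0.    -1.   ] w 41.1 gf 30.0 F [-0.5  1.1 -0.9]
scene 257 [[ 459.5 -116.    96.2]
 [ 465.8 -115.3   99.4]
 [ 484.1  -92.3  124. ]
 [ 491.6  -77.6  135.3]
 [ 493.   -74.8  139.8]]
top 11 [[466.5 -98.3 123.4]
 [467.3 -98.3 123.9]
 [480.5 -96.7 126.5]
 [488.4 -95.5 129.4]
 [489.1 -95.3 129.9]]
```

View pics/s4.png

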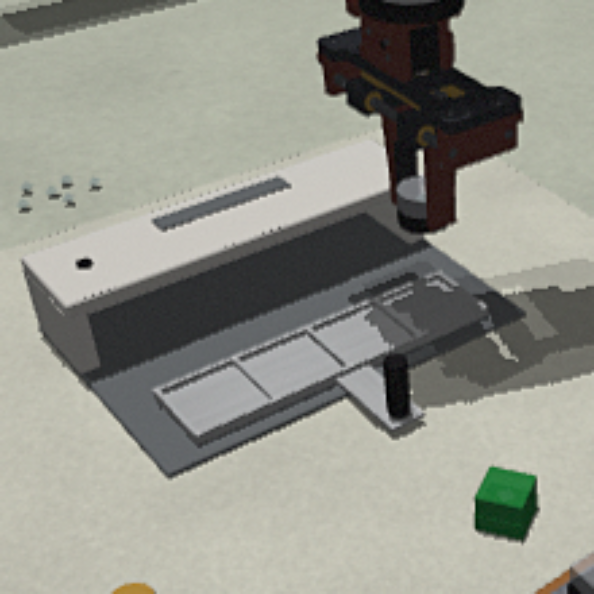

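The pot hangs upright over the nearest cell, at (412,205) in the crop. Next I lower it and release.

{"method": "servo_tool", "body": {
  "rows": [
    [0,0,0,0.004,-0.004,0.15,36],
    [0,0,0,0.004,-0.004,0.3,36],
    [0,0,0,0.004,-0.004,0.38,36],
    [0,0,0,0.004,-0.004,0.41,36],
    [0,0,0,0.004,-0.004,0.423,36],
    [0,0,0,0.004,-0.004,0.423,36],
    [0,0,0,0.004,-0.004,0.423,54],
    [0,0,0,0.004,-0.004,0.423,54],
    [0,0,0,0.004,-0.004,0.423,56],
    [0,0,0,0.004,-0.004,0.423,56]
  ]
}}

```text
t: 8.65
ee_pos: [468.3, -96.0, -9.2]
orientation: [0.001, 3.141, -0.0]
ft_force: [-0.6, 0.8, -0.4]
width: 56.1
grasp_force: 0.0
```

{"method": "servo_tool", "body": {
  "rows": [
    [0,0,0,0,0,-0.1,56],
    [0,0,0,0,0,-0.25,56],
    [0,0,0,0,0,-0.42,66],
    [0,0,0,-0.1,0.2,-0.42,66],
    [0,0,0,-0.2,0.5,-0.42,66],
    [0,0,0,-0.25,0.75,-0.42,66],
    [0,0,0,-0.25,0.86,-0.42,66]
  ]
}}

```text
t: 9.52
ee_pos: [519.0, 78.5, 74.8]
orientation: [-0.003, 3.141, 0.0]
ft_force: [-1.2, 0.0, -0.4]
width: 66.1
grasp_force: 0.0
```

```bash
cat >> h.py <<'E'
def box(c,z0,z1,r=33,names=("scene","top")):
    for n in names:
        im,d,ci=grab(n);P=pts(ci,d)
        m=(d>0)&(P[...,2]>z0)&(P[...,2]<z1)&(abs(P[...,0]-c[0])<r)&(abs(P[...,1]-c[1])<r);q=P[m]
        if len(q): print(n,len(q),"mid",((q.min(0)+q.max(0))/2).round(1),"ext",np.ptp(q,0).round(1),"ztop",np.percentile(q[:,2],97).round(1))
E
python3 - <<'E'
from h import *
st(); box((469,-95),22,60)
E
```

```text
t 9.53 tcp [519.   78.5  74.8] yaw_y 90.12 zax [ 0.001  0.    -1.   ] w 66.1 gf 0.0 F [-1.2  0.  -0.4]
scene 276 mid [470.4 -93.2  33.4] ext [42.9 42.2 22.7] ztop 43.5
```

{"method": "servo_tool", "body": {
  "rows": [
    [0,0,0,-0.08,0.25,0,66],
    [0,0,0,-0.16,0.53,0,66],
    [0,0,0,-0.253,0.8,0,66],
    [0,0,0,-0.253,0.848,0,66],
    [0,0,0,-0.253,0.848,0.12,66],
    [0,0,0,-0.253,0.848,0.26,66],
    [0,0,0,-0.253,0.848,0.36,66],
    [0,0,0,-0.253,0.848,0.409,66],
    [0,0,0,-0.253,0.848,0.409,66],
    [0,0,0,-0.253,0.848,0.409,60]
  ]
}}

```text
t: 10.88
ee_pos: [569.6, 245.7, -6.4]
orientation: [0.001, 3.14, 0.001]
ft_force: [0.6, 0.1, 0.2]
width: 61.5
grasp_force: 0.0
```

{"method": "servo_tool", "body": {
  "rows": [
    [0,0,0,0,0,0,50],
    [0,0,0,0,0,0,40],
    [0,0,0,0,0,0,30],
    [0,0,0,0,0,0,30],
    [0,0,0,0,0,0,30],
    [0,0,0,0,0,0,30]
  ]
}}

```text
t: 11.62
ee_pos: [569.1, 245.8, -6.8]
orientation: [0.0, 3.141, 0.0]
ft_force: [-0.9, 1.1, 5.9]
width: 35.7
grasp_force: 30.0
```

{"method": "servo_tool", "body": {
  "rows": [
    [0,0,0,0,0,-0.1,30],
    [0,0,0,0,0,-0.25,30],
    [0,0,0,0.02,-0.05,-0.41,30],
    [0,0,0,0.04,-0.22,-0.41,30],
    [0,0,0,0.06,-0.42,-0.41,30],
    [0,0,0,0.08,-0.62,-0.41,30],
    [0,0,0,0.086,-0.82,-0.41,30],
    [0,0,0,0.086,-0.85,-0.41,30]
  ]
}}

```text
t: 12.62
ee_pos: [551.5, 73.6, 75.7]
orientation: [0.005, 3.141, -0.0]
ft_force: [-0.1, 0.0, -0.8]
width: 35.9
grasp_force: 30.0
```

{"method": "servo_tool", "body": {
  "rows": [
    [0,0,0,0.02,-0.2,0,30],
    [0,0,0,0.04,-0.4,0,30],
    [0,0,0,0.06,-0.6,0,30],
    [0,0,0,0.085,-0.8,0,30],
    [0,0,0,0.085,-0.85,0,30],
    [0,0,0,0.085,-0.85,0,30],
    [0,0,0,0.085,-0.85,0,30]
  ]
}}

```text
t: 13.5
ee_pos: [534.9, -93.2, 75.0]
orientation: [-0.001, 3.141, 0.0]
ft_force: [-0.1, -1.2, -1.5]
width: 35.8
grasp_force: 30.0
```

{"method": "servo_tool", "body": {
  "rows": [
    [0,0,0,0,-0.006,0.15,30],
    [0,0,0,0,-0.006,0.3,30],
    [0,0,0,0,-0.006,0.38,30],
    [0,0,0,0,-0.006,0.41,30],
    [0,0,0,0,-0.006,0.421,30],
    [0,0,0,0,-0.006,0.421,30],
    [0,0,0,0,-0.006,0.421,48],
    [0,0,0,0,-0.006,0.421,50],
    [0,0,0,0,-0.006,0.421,50],
    [0,0,0,0,-0.006,0.421,50]
  ]
}}

```text
t: 14.75
ee_pos: [534.7, -95.6, -9.2]
orientation: [0.001, 3.141, -0.0]
ft_force: [-0.2, -0.4, -0.0]
width: 49.6
grasp_force: 0.0
```

{"method": "servo_tool", "body": {
  "rows": [
    [0,0,0,0,0,-0.1,50],
    [0,0,0,0,0,-0.25,50],
    [0,0,0,0,0,-0.45,54],
    [0,0,0,0.05,0.2,-0.45,54],
    [0,0,0,0.1,0.5,-0.45,54],
    [0,0,0,0.15,0.75,-0.45,54],
    [0,0,0,0.15,0.86,-0.45,54]
  ]
}}

```text
t: 15.62
ee_pos: [503.6, 78.6, 80.7]
orientation: [0.003, -3.141, -0.0]
ft_force: [-1.0, -0.2, -0.2]
width: 54.1
grasp_force: 0.0
```

```bash
python3 - <<'E'
from h import *
st(); box((469,-95),22,60);box((535,-95),22,60)
print("rack"); box((504,244),24,70,28);box((439,236),24,70,28)
E
```

```text
t 15.62 tcp [503.6  78.6  80.7] yaw_y 90.11 zax [-0.001  0.    -1.   ] w 54.1 gf 0.0 F [-1.  -0.2 -0.2]
scene 275 mid [470.4 -94.6  33.2] ext [41.5 44.5 22.1] ztop 43.4
scene 323 mid [538.  -94.3  34.1] ext [37.5 39.2 24.2] ztop 45.5
rack
scene 319 mid [505.1 244.5  40.6] ext [29.5 26.8 32.9] ztop 56.4
top 183 mid [504.  242.5  40.8] ext [26.6 27.  33. ] ztop 56.5
scene 478 mid [439.4 237.   41.8] ext [40.1 35.4 35.4] ztop 58.5
top 292 mid [438.8 234.3  43.2] ext [37.4 34.2 34.6] ztop 58.8
```

{"method": "servo_tool", "body": {
  "rows": [
    [0,0,0,0,0.25,0,54],
    [0,0,0,0,0.53,0,54],
    [0,0,0,0,0.8,0,54],
    [0,0,0,0,0.832,0,54],
    [0,0,0,0,0.832,0.12,54],
    [0,0,0,0,0.832,0.26,54],
    [0,0,0,0,0.832,0.36,54],
    [0,0,0,0,0.832,0.423,54],
    [0,0,0,0,0.832,0.423,54],
    [0,0,0,0,0.832,0.423,50]
  ]
}}

```text
t: 17.27
ee_pos: [505.3, 242.6, -3.3]
orientation: [0.001, 3.141, 0.001]
ft_force: [0.9, 0.4, 0.4]
width: 50.2
grasp_force: 0.0
```

{"method": "servo_tool", "body": {
  "rows": [
    [0,0,0,0,0,0,42],
    [0,0,0,0,0,0,34],
    [0,0,0,0,0,0,22],
    [0,0,0,0,0,0,22],
    [0,0,0,0,0,0,22],
    [0,0,0,0,0,0,22]
  ]
}}

```text
t: 18.02
ee_pos: [504.9, 243.0, -3.6]
orientation: [0.0, 3.141, 0.0]
ft_force: [-1.1, 0.3, 5.5]
width: 27.2
grasp_force: 30.0
```

{"method": "servo_tool", "body": {
  "rows": [
    [0,0,0,0,0,-0.1,22],
    [0,0,0,0,0,-0.25,22],
    [0,0,0,-0.02,-0.05,-0.43,22],
    [0,0,0,-0.08,-0.22,-0.43,22],
    [0,0,0,-0.14,-0.42,-0.43,22],
    [0,0,0,-0.2,-0.62,-0.43,22],
    [0,0,0,-0.24,-0.8,-0.43,22],
    [0,0,0,-0.24,-0.84,-0.43,22]
  ]
}}

```text
t: 19.02
ee_pos: [553.2, 73.0, 83.0]
orientation: [0.004, 3.141, -0.0]
ft_force: [-0.7, -0.3, -0.2]
width: 28.0
grasp_force: 30.0
```

{"method": "servo_tool", "body": {
  "rows": [
    [0,0,0,-0.06,-0.2,0,22],
    [0,0,0,-0.12,-0.4,0,22],
    [0,0,0,-0.18,-0.6,0,22],
    [0,0,0,-0.24,-0.8,0,22],
    [0,0,0,-0.24,-0.845,0,22],
    [0,0,0,-0.24,-0.845,0,22],
    [0,0,0,-0.24,-0.845,0,22]
  ]
}}

```text
t: 19.9
ee_pos: [600.1, -92.8, 82.1]
orientation: [0.001, -3.141, -0.001]
ft_force: [0.0, 0.1, 0.4]
width: 27.4
grasp_force: 30.0
```

{"method": "servo_tool", "body": {
  "rows": [
    [0,0,0,-0.004,-0.004,0.15,22],
    [0,0,0,-0.004,-0.004,0.3,22],
    [0,0,0,-0.004,-0.004,0.39,22],
    [0,0,0,-0.004,-0.004,0.43,22],
    [0,0,0,-0.004,-0.004,0.44,22],
    [0,0,0,-0.004,-0.004,0.44,22],
    [0,0,0,-0.004,-0.004,0.44,40],
    [0,0,0,-0.004,-0.004,0.44,42],
    [0,0,0,-0.004,-0.004,0.44,42],
    [0,0,0,-0.004,-0.004,0.44,42]
  ]
}}

```text
t: 21.15
ee_pos: [601.5, -95.0, -5.8]
orientation: [0.001, 3.141, -0.0]
ft_force: [-0.5, 0.5, -0.0]
width: 42.3
grasp_force: 0.0
```

{"method": "servo_tool", "body": {
  "rows": [
    [0,0,0,0,0,-0.1,42],
    [0,0,0,0,0,-0.25,42],
    [0,0,0,0,0,-0.45,54],
    [0,0,0,0.2,0.2,-0.45,54],
    [0,0,0,0.4,0.45,-0.45,58],
    [0,0,0,0.6,0.7,-0.45,58],
    [0,0,-0.05,0.8,0.86,-0.45,58],
    [0,0,-0.105,0.8,0.86,-0.45,58],
    [0,0,-0.105,0.8,0.86,-0.45,58]
  ]
}}

```text
t: 22.28
ee_pos: [442.0, 77.6, 85.3]
orientation: [-0.247, 3.13, 0.0]
ft_force: [0.2, -0.8, 0.6]
width: 58.0
grasp_force: 0.0
```

```bash
python3 - <<'E'
from h import *
o,R=st(); box((601,-94),22,60,25)
d=R.T@(np.array([439.1,236,-4])-o["ee_pos"]); print((d/200).round(3))
E
```

```text
t 22.27 tcp [442.   77.6  85.3] yaw_y 99.03 zax [ 0.002  0.    -1.   ] w 58.0 gf 0.0 F [ 0.2 -0.8  0.6]
scene 231 mid [602.9 -93.1  38. ] ext [27.8 27.1 31.6] ztop 53.0
top 203 mid [601.2 -95.6  38.4] ext [26.2 27.7 30.9] ztop 53.6
[-0.109  0.785  0.447]
```

{"method": "servo_tool", "body": {
  "rows": [
    [0,0,0,-0.03,0.25,0,58],
    [0,0,0,-0.07,0.5,0,58],
    [0,0,0,-0.109,0.75,0,58],
    [0,0,0,-0.109,0.785,0,58],
    [0,0,0,-0.109,0.785,0.12,58],
    [0,0,0,-0.109,0.785,0.26,58],
    [0,0,0,-0.109,0.785,0.38,58],
    [0,0,0,-0.109,0.785,0.447,58],
    [0,0,0,-0.109,0.785,0.447,58],
    [0,0,0,-0.109,0.785,0.447,54]
  ]
}}

```text
t: 23.62
ee_pos: [439.0, 235.4, -4.7]
orientation: [-0.246, 3.131, 0.0]
ft_force: [0.4, -0.1, -0.6]
width: 54.3
grasp_force: 0.0
```

{"method": "servo_tool", "body": {
  "rows": [
    [0,0,0,0,0,0,46],
    [0,0,0,0,0,0,38],
    [0,0,0,0,0,0,28],
    [0,0,0,0,0,0,28],
    [0,0,0,0,0,0,28],
    [0,0,0,0,0,0,28]
  ]
}}

```text
t: 24.38
ee_pos: [438.8, 235.8, -4.8]
orientation: [-0.247, 3.131, 0.0]
ft_force: [-0.2, -0.2, 5.8]
width: 38.7
grasp_force: 30.0
```

{"method": "servo_tool", "body": {
  "rows": [
    [0,0,0,0,0,-0.1,28],
    [0,0,0,0,0,-0.25,28],
    [0,0,0,0,0,-0.43,28],
    [0,0,0.03,0,0,-0.43,28],
    [0,0,0.07,0,0,-0.43,28],
    [0,0,0.105,0,0,-0.43,28],
    [0,0,0.105,0,0,-0.43,28]
  ]
}}

```text
t: 25.25
ee_pos: [438.3, 235.5, 80.7]
orientation: [0.0, -3.141, 0.0]
ft_force: [0.2, -0.5, -0.5]
width: 38.8
grasp_force: 30.0
```

```bash
python3 - <<'E'
from h import *
o,R=st()
d=R.T@(np.array([667,-93.2,o["ee_pos"][2]])-o["ee_pos"]); print((d/200).round(3))
E
```

```text
t 25.25 tcp [438.3 235.5  80.7] yaw_y 90.02 zax [-0. -0. -1.] w 38.8 gf 30.0 F [ 0.2 -0.5 -0.5]
[-1.143 -1.644 -0.   ]
```

The hex is held across its corners (38.8 mm wide) and its flats lie 30° off my reading. The hold is firm at 30 N, so I carry it gently and check for tilt before lowering.

{"method": "servo_tool", "body": {
  "rows": [
    [0,0,0,-0.04,-0.05,0,28],
    [0,0,0,-0.11,-0.15,0,28],
    [0,0,0,-0.19,-0.27,0,28],
    [0,0,0,-0.28,-0.4,0,28],
    [0,0,0,-0.37,-0.53,0,28],
    [0,0,0,-0.46,-0.66,0,28],
    [0,0,0,-0.53,-0.76,0,28],
    [0,0,0,-0.57,-0.82,0,28]
  ]
}}

```text
t: 26.25
ee_pos: [553.2, 69.9, 80.6]
orientation: [0.002, 3.141, -0.0]
ft_force: [-0.4, 0.4, 0.2]
width: 39.0
grasp_force: 30.0
```

{"method": "servo_tool", "body": {
  "rows": [
    [0,0,0,-0.04,-0.05,0,28],
    [0,0,0,-0.11,-0.15,0,28],
    [0,0,0,-0.19,-0.27,0,28],
    [0,0,0,-0.28,-0.4,0,28],
    [0,0,0,-0.37,-0.53,0,28],
    [0,0,0,-0.46,-0.66,0,28],
    [0,0,0,-0.53,-0.76,0,28],
    [0,0,0,-0.573,-0.824,0,28],
    [0,0,0,-0.573,-0.824,0,28],
    [0,0,0,-0.573,-0.824,0,28]
  ]
}}

```text
t: 27.5
ee_pos: [666.3, -92.8, 80.4]
orientation: [0.0, -3.141, -0.001]
ft_force: [-0.4, -0.9, -1.2]
width: 38.8
grasp_force: 30.0
```

```bash
python3 - <<'E'
from h import *
o,R=st()
im,d,ci=grab("scene");P=pts(ci,d); save("s5.png",cv2.resize(im[90:250,90:280],None,fx=4,fy=3.7))
E
```

```text
t 27.5 tcp [666.3 -92.8  80.4] yaw_y 90.0 zax [-0.001  0.    -1.   ] w 38.8 gf 30.0 F [-0.4 -0.9 -1.2]
```

View pics/s5.png

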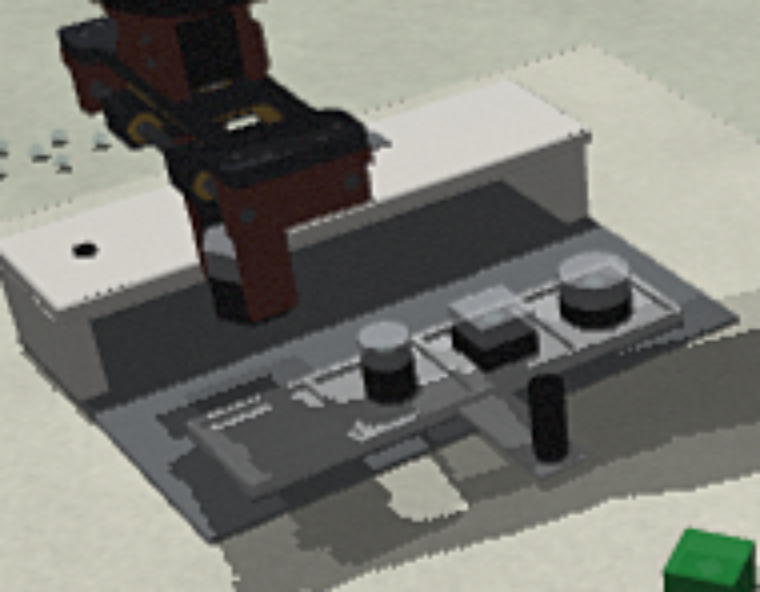

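The hex at (222,270) is upright, and the other three stand in their cells at (385,360), (493,330) and (593,290). Now I lower it.

{"method": "servo_tool", "body": {
  "rows": [
    [0,0,0,-0.003,0,0.12,28],
    [0,0,0,-0.003,0,0.27,28],
    [0,0,0,-0.003,0,0.38,28],
    [0,0,0,-0.003,0,0.425,28],
    [0,0,0,-0.003,0,0.437,28],
    [0,0,0,-0.003,0,0.437,28],
    [0,0,0,-0.003,0,0.437,46],
    [0,0,0,-0.003,0,0.437,52],
    [0,0,0,-0.003,0,0.437,52],
    [0,0,0,-0.003,0,0.437,52]
  ]
}}

```text
t: 28.8
ee_pos: [667.6, -93.4, -6.6]
orientation: [0.0, 3.141, -0.0]
ft_force: [0.6, -0.5, 0.2]
width: 52.0
grasp_force: 0.0
```

{"method": "servo_tool", "body": {
  "rows": [
    [0,0,0,0,0,-0.1,52],
    [0,0,0,0,0,-0.25,52],
    [0,0,0,0,0,-0.45,54],
    [0,0,0,0.1,0.2,-0.45,54],
    [0,0,0,0.2,0.45,-0.45,54],
    [0,0,0,0.3,0.7,-0.45,54],
    [0,0,0,0.3,0.9,-0.45,54],
    [0,0,0,0.3,0.9,-0.45,54]
  ]
}}

```text
t: 29.8
ee_pos: [607.9, 89.2, 84.9]
orientation: [-0.005, 3.14, 0.001]
ft_force: [-0.3, -0.2, -1.0]
width: 54.0
grasp_force: 0.0
```

```bash
python3 - <<'E'
from h import *
o,R=st()
for x in (469,535,601,667): box((x,-94),22,60,25)
print("knob");box((567.4,5.7),20,75,20)
im,d,ci=grab("scene"); save("s6.png",cv2.resize(im[90:250,90:280],None,fx=4,fy=3.7))
E
```

```text
t 29.8 tcp [607.9  89.2  84.9] yaw_y 90.19 zax [ 0.002  0.    -1.   ] w 54.0 gf 0.0 F [-0.3 -0.2 -1. ]
scene 128 mid [546.5 -95.2  34.4] ext [20.4 39.4 23.9] ztop 45.2
scene 232 mid [602.8 -93.4  38.1] ext [27.4 31.1 32.2] ztop 53.2
scene 381 mid [669.3 -91.3  39.2] ext [38.6 37.1 34.1] ztop 55.1
knob
scene 179 mid [567.6   6.8  42. ] ext [18.4 17.3 44. ] ztop 62.5
```

View pics/s6.png

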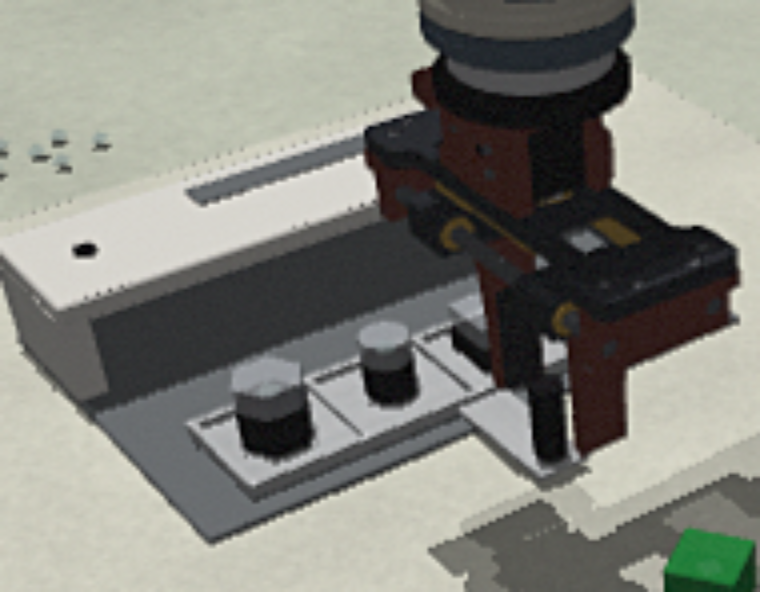

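All four pots stand upright in the right order: hex (270,400), slim (387,365), square (475,335) and wide behind the hand. Now I grip the knob.

{"method": "servo_tool", "body": {
  "rows": [
    [0,0,0,0.08,-0.16,0,54],
    [0,0,0,0.18,-0.36,0,54],
    [0,0,0,0.204,-0.416,0,54],
    [0,0,0,0.204,-0.416,0,54],
    [0,0,0,0.204,-0.416,0.15,54],
    [0,0,0,0.204,-0.416,0.3,54],
    [0,0,0,0.204,-0.416,0.4,54],
    [0,0,0,0.204,-0.416,0.43,54],
    [0,0,0,0.204,-0.416,0.43,50]
  ]
}}

```text
t: 31.48
ee_pos: [567.1, 3.8, -2.7]
orientation: [-0.0, 3.142, 0.0]
ft_force: [0.1, 0.2, 0.4]
width: 50.6
grasp_force: 0.0
```

{"method": "servo_tool", "body": {
  "rows": [
    [0,0,0,0,0,0,40],
    [0,0,0,0,0,0,30],
    [0,0,0,0,0,0,22],
    [0,0,0,0,0,0,12],
    [0,0,0,0,0,0,12],
    [0,0,0,0,0,0,12]
  ]
}}

```text
t: 32.22
ee_pos: [567.0, 3.6, -2.4]
orientation: [0.001, 3.141, 0.0]
ft_force: [-0.4, 0.7, 6.5]
width: 17.5
grasp_force: 30.0
```

{"method": "servo_tool", "body": {
  "rows": [
    [0,0,0,0,-0.01,0,12],
    [0,0,0,0,-0.03,0,12],
    [0,0,0,-0.001,-0.06,0,12],
    [0,0,0,-0.001,-0.095,0,12],
    [0,0,0,-0.001,-0.13,0,12],
    [0,0,0,-0.002,-0.165,0,12],
    [0,0,0,-0.002,-0.2,0,12],
    [0,0,0,-0.002,-0.235,0,12],
    [0,0,0,-0.003,-0.265,0,12],
    [0,0,0,-0.003,-0.29,0,12]
  ]
}}

```text
t: 33.48
ee_pos: [567.8, -54.5, -2.3]
orientation: [0.001, 3.141, 0.0]
ft_force: [-0.6, 3.2, 5.3]
width: 17.4
grasp_force: 30.0
```

{"method": "servo_tool", "body": {
  "rows": [
    [0,0,0,0,-0.03,0,12],
    [0,0,0,0,-0.06,0,12],
    [0,0,0,-0.001,-0.095,0,12],
    [0,0,0,-0.001,-0.13,0,12],
    [0,0,0,-0.001,-0.165,0,12],
    [0,0,0,-0.002,-0.2,0,12],
    [0,0,0,-0.002,-0.235,0,12],
    [0,0,0,-0.002,-0.265,0,12],
    [0,0,0,-0.003,-0.285,0,12],
    [0,0,0,-0.003,-0.295,0,12]
  ]
}}

```text
t: 34.72
ee_pos: [568.6, -113.8, -2.3]
orientation: [0.001, 3.14, -0.0]
ft_force: [2.0, 3.3, 4.9]
width: 17.4
grasp_force: 30.0
```

```bash
python3 - <<'E'
from h import *
o,R=st()
im,d,ci=grab("scene"); save("s7.png",cv2.resize(im[80:240,80:290],None,fx=3.7,fy=3.7))
E
```

```text
t 34.73 tcp [ 568.6 -113.8   -2.3] yaw_y 89.97 zax [ 0.001 -0.    -1.   ] w 17.4 gf 30.0 F [2.  3.3 4.9]
```

View pics/s7.png

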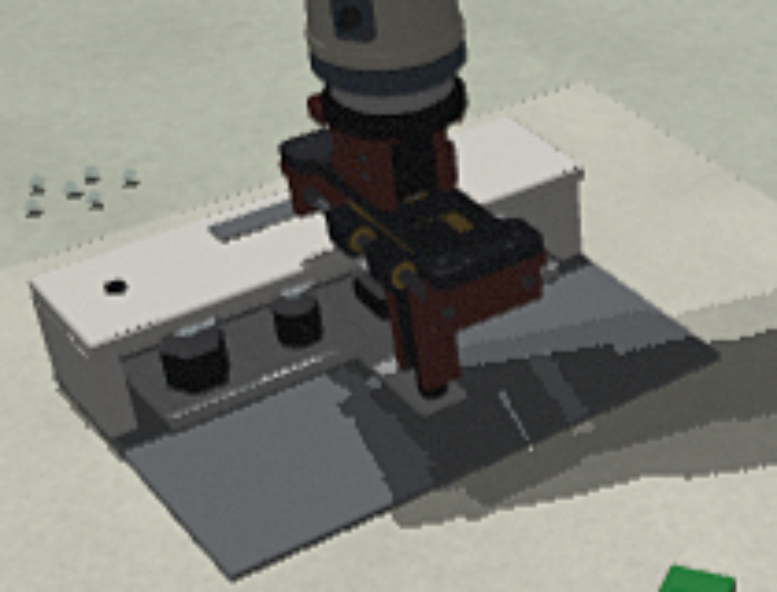

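The pots pass under the bar upright, with the hex at (193,358) and the slim at (297,315). I creep forward until the stop is felt.

{"method": "servo_tool", "body": {
  "rows": [
    [0,0,0,0,-0.008,0,12],
    [0,0,0,0,-0.016,0,12],
    [0,0,0,0,-0.024,0,12],
    [0,0,0,0,-0.03,0,12],
    [0,0,0,0,-0.03,0,12]
  ]
}}

```text
t: 35.4
ee_pos: [568.7, -119.8, -2.3]
orientation: [0.001, 3.14, -0.0]
ft_force: [1.3, 2.6, 5.1]
width: 17.7
grasp_force: 30.0
```

{"method": "servo_tool", "body": {
  "rows": [
    [0,0,0,0,-0.006,0,12],
    [0,0,0,0,-0.012,0,12],
    [0,0,0,0,-0.012,0,12]
  ]
}}

```text
t: 35.78
ee_pos: [568.7, -121.7, -2.4]
orientation: [0.001, 3.14, 0.0]
ft_force: [0.9, 4.3, 5.6]
width: 17.2
grasp_force: 30.0
```

Travelled 125 mm with no stop yet, so I continue in 1 mm steps.

{"method": "servo_tool", "body": {
  "rows": [
    [0,0,0,0,-0.005,0,12],
    [0,0,0,0,-0.01,0,12],
    [0,0,0,0,-0.01,0,12]
  ]
}}

```text
t: 36.15
ee_pos: [568.7, -121.7, -2.3]
orientation: [0.002, 3.141, 0.004]
ft_force: [3.7, 16.0, 6.8]
width: 17.7
grasp_force: 30.0
```

{"method": "servo_tool", "body": {
  "rows": [
    [0,0,0,0,-0.005,0,12],
    [0,0,0,0,-0.01,0,12],
    [0,0,0,0,-0.01,0,12]
  ]
}}

```text
t: 36.52
ee_pos: [568.6, -121.7, -2.3]
orientation: [0.002, 3.141, 0.007]
ft_force: [3.6, 26.7, 7.8]
width: 17.6
grasp_force: 30.0
```

The stop is reached: the force rises while the position holds. I relax the command, release and lift away.

{"method": "servo_tool", "body": {
  "rows": [
    [0,0,0,0,0.01,0,12],
    [0,0,0,0,0.016,0,12],
    [0,0,0,0,0.016,0,12],
    [0,0,0,0,0.016,0,36],
    [0,0,0,0,0.016,0,40],
    [0,0,0,0,0.016,0,40],
    [0,0,0,0,0.016,0,40],
    [0,0,0,0,0.016,-0.1,40],
    [0,0,0,0,0.016,-0.3,40],
    [0,0,0,0,0.016,-0.5,40]
  ]
}}

```text
t: 37.78
ee_pos: [567.9, -122.8, 99.5]
orientation: [0.0, 3.141, -0.0]
ft_force: [-0.0, -1.2, -0.1]
width: 40.0
grasp_force: 0.0
```

{"method": "servo_tool", "body": {
  "rows": [
    [0,0,0,0.1,0.2,-0.1,40],
    [0,0,0,0.2,0.5,-0.2,40],
    [0,0,0,0.4,0.8,-0.2,40],
    [0,0,0,0.6,0.95,-0.2,40],
    [0,0,0,0.6,0.95,-0.2,40],
    [0,0,0,0.6,0.95,-0.2,40],
    [0,0,0,0.6,0.95,-0.2,40],
    [0,0,0,0.6,0.95,-0.2,40]
  ]
}}

```text
t: 38.78
ee_pos: [448.8, 66.6, 137.3]
orientation: [0.003, 3.141, -0.0]
ft_force: [-0.2, -0.1, 0.0]
width: 39.9
grasp_force: 0.0
```

```bash
python3 - <<'E'
from h import *
o,R=st()
print("knob");box((568.6,-121),20,75,20)
im,d,ci=grab("scene"); save("s8.png",cv2.resize(im[80:240,80:290],None,fx=3.7,fy=3.7))
E
```

```text
t 38.77 tcp [448.8  66.6 137.3] yaw_y 89.9 zax [ 0. -0. -1.] w 39.9 gf 0.0 F [-0.2 -0.1  0. ]
knob
scene 161 mid [ 569.7 -120.2   41.8] ext [17.5 19.8 43.4] ztop 62.9
top 27 mid [ 569.4 -124.6   61.7] ext [14.1  9.7  5.5] ztop 64.4
```

View pics/s8.png

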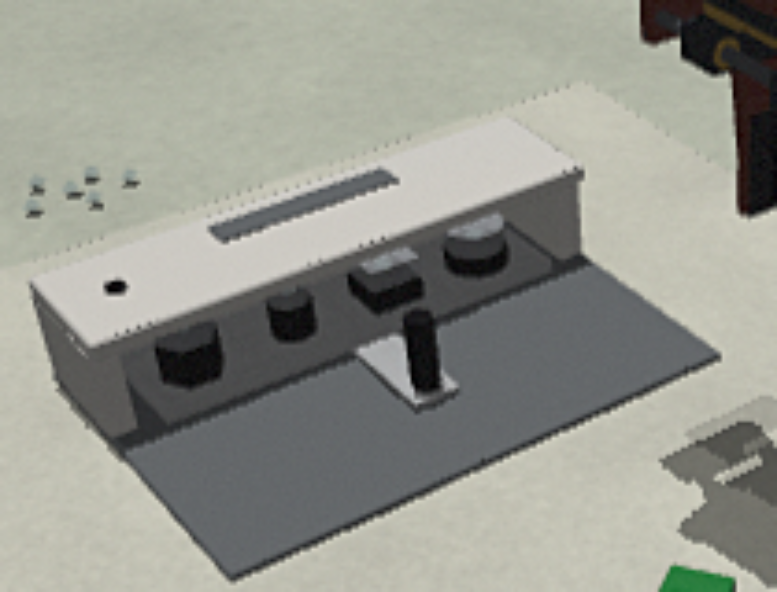

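The tray is home: the knob moved 127 mm (scene view), up to the stop. Four upright pots stand under the bar at (190,355), (292,315), (387,278) and (475,245), and the arm is clear, so I hand in.

```bash
python3 -c "
from workcell import ctrl
print(ctrl.close_job())"
```

```text
the job is handed in; nothing more can be done
None
```

I handed the job in at about 39 s: all four pots stand upright in the tray cells in reverse order, the tray is pushed home against its stop, and the arm is clear; no verdict was returned.

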